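Pry the spring clip off the coil winder

TASK

Take the clip off the coil winder: the red hooked pick lies in its V rest with the hook sideways, so first roll it over in the rest until the hook points down, let go, and take it again. Hook it into the clip's eye and draw the clip off the arbor onto the bobbin's top, without putting a finger on the clip while it is on the arbor and without flinging or dropping it or disturbing the valve, transformer and jar. Then put the pick back in its V rest and lay the clip flat inside the blue tray, in either order.

Things in the scene. Friction and masses are not known exactly. Their poses are not given: they have to be found in the camera images.
- pick: Loose hooked pick, 193 mm long, 130 g. Origin: axis, middle of the red octagonal handle (120 mm long, 18 mm across flats, flats facing own y, z and diagonals); own x runs to the hook end. A 7 mm neck reaches x = 130 mm; there the hook turns square off along own +y. Balances near x = 20 mm. Starts level in the rest, hook (own +y) pointing sideways to the rest's +y; own +y must come to point down.
- pick_tip (a point): End of the pick's round steel hook (6 mm thick), at own (130, 43, 0) mm of the pick.
- rest: Fixed pick rest: wooden base 130 x 70 x 10 mm with two aluminium 90-degree V notches (10 mm thick) at own x = +-45 mm, arms reaching 81 mm above the bench and 18 mm (plus 4 mm wall) to either side. Origin under the base's centre; own x is the line on which the pick lies. The Vs centre the handle, which settles in them at any eighth of a turn.
- rest_seat (a point): Where the middle of the pick's handle lies when the pick is in the rest: 75 mm above the rest's underside, midway between the notches. The clear handle between the notches is 80 mm long.
- clip: Loose yellow spring clip of 8 mm round wire, 68 x 49 x 8 mm, 100 g, lying level round the arbor's groove. Origin: centre of its round part (on the arbor axis when fitted), mid thickness. Own x points to the pull eye: crossbar at 14 to 22 mm, then the closed eye loop out to x = 44 mm, 28 mm wide outside (good finger grip once off). Towards -x two sprung arms end at -24 mm, an open mouth between.
- clip_eye (a point): Middle of the clip's pull eye, own x = 29 mm, mid thickness: a through hole 14 mm along own x, 12 mm across; the bobbin's flat top lies 4 mm below this point. Drawn level along the clip's own +x, the clip yields at about 10 N within the first 4 mm, snaps past the arbor and is free after 21 mm. It can turn about the arbor but cannot be lifted off upwards.
- clip_mid (a point): Middle of the clip's outline, own x = 10 mm, at mid thickness.
- winder: Fixed bench coil winder: green base 200 x 200 x 40 mm, on it a wound copper bobbin with black flanges 150 mm across; the flat top of the bobbin is 102 mm above the bench. Origin under the base's centre, own z is the arbor's axis.
- arbor (a point): On the arbor's axis at the height of the fitted clip's mid thickness, 106 mm above the bench. The groove is 26 mm across and 10 mm high, the collar above it 34 mm across, its top 125 mm above the bench.
- tray: Fixed blue open tray, 170 (own x) x 130 (own y) x 28 mm, walls and floor 5 mm thick. Origin under its centre.
- tray_in (a point): Centre of the tray's inner floor, 5 mm above the bench.
- valve: Bystander: radio valve with black base, standing, 46 mm across, 112 mm tall; origin under its centre.
- transformer: Bystander: small transformer 60 x 66 x 54 mm; origin under its centre.
- jar: Bystander: jar with red lid, 56 mm across, 65 mm tall; origin under its centre.
Not all that is in view belongs to the job. There is more than one size of the pick; the one meant has the size given above.

How it is judged (in metres and radians):
On the way, in this order (a step that is already met when the one before it is completed fails the run):
1. the pick lies in its rest with the hook pointing down, let go (angle between pick's own y axis and vertical above 2.8 rad and distance between pick and rest_seat below 0.03 m and contact force between the fingers and pick below 0.1 N), for 0.2 s.
2. the hook is in the clip's eye and pulls while the clip is still on the arbor (distance between pick_tip and clip_eye below 0.012 m and horizontal distance between clip and arbor below 0.012 m and contact force between pick and clip above 2 N), for 0.04 s.
3. the clip lies off the arbor on top of the bobbin, not held by fingers (horizontal distance between clip and arbor above 0.024 m and z of clip in the frame of arbor between -0.012 and 0.012 m and contact force between the fingers and clip below 0.1 N and linear speed of clip below 0.05 m/s), for 0.2 s.
At the end, for the whole second after the job is handed in: The clip lies flat in the blue tray (middle and eye inside the walls, under 10 mm above the inner floor) and the pick in its V rest (middle of the handle within 30 mm of the seat, hook any way round), both at rest; bystanders upright, within 30 mm of their start (x of clip_mid in the frame of tray_in between -0.08 and 0.08 m and y of clip_mid in the frame of tray_in between -0.06 and 0.06 m and x of clip_eye in the frame of tray_in between -0.08 and 0.08 m and y of clip_eye in the frame of tray_in between -0.06 and 0.06 m and z of each of clip_mid, clip_eye in the frame of tray_in below 0.01 m and distance between pick and rest_seat below 0.03 m and linear speed of each of clip, pick below 0.02 m/s); the robot touches nothing.
It fails at once if fingers on the clip while it is on the arbor (contact force between the fingers and clip above 1 N and horizontal distance between clip and arbor below 0.018 m).
It fails at once if the clip is flung or dropped (faster than 1.2 m/s) (linear speed of clip above 1.2 m/s).
It fails at once if the valve is shoved more than 30 mm or tipped over (distance of valve from where it was at the start of the episode above 0.03 m or angle between valve's own z axis and vertical above 0.5 rad).
It fails at once if the transformer is shoved more than 30 mm or tipped over (distance of transformer from where it was at the start of the episode above 0.03 m or angle between transformer's own z axis and vertical above 0.5 rad).
It fails at once if the jar is shoved more than 30 mm or tipped over (distance of jar from where it was at the start of the episode above 0.03 m or angle between jar's own z axis and vertical above 0.5 rad).
It also fails if it takes over 72 s, if anything falls off the work surface, if the arm or the gripper's body presses on something with over 40 N, if the wrist force passes 120 N, or if a joint passes its speed limit or range.

ROBOT

A 6-joint arm with a two-finger parallel gripper is mounted at the origin on the work surface. World frame = base frame: x ahead of the robot, y to its left, z up, the work surface at z = 0. Lengths are in m, angles in degrees, forces in N, time in s.
With the tool pointing down it reaches from about 0.35 to 0.875 m from the base axis. Payload 4.2 kg.
Tool frame: the origin (TCP) lies on the centre line of the jaws, within the pads' length; the fingertips stand tip_reach ahead of it and the grasp point (between the pads) is the TCP (tip_reach is the distance from the TCP to the fingertips, in m); z points along the fingers, y is the line along which they close (so a half turn about z gives the same grasp; the last joint's range is limited). The gripper opens to 87 mm and grips with 3 to 60 N. Pads are 19 mm wide; open, the fingers measure 117 mm over their backs; the gripper's body (75 mm by 190 mm) begins 51 mm behind the grasp point.
Start: joints at [-55.543, 22.042, 0.453, 0, -68.411, -14.817], TCP at [0.21, -0.589, 0.242] pointing down, gripper open.
Joint ranges: [-179.83, 179.83], [-69.29, 118.12], [-61.27, 80.66], [-181.25, 117.63], [-171.15, -9.14], [-177.46, 177.46]. Speed limits (degrees/s): [159.86, 159.86, 180, 180, 180, 180].

INTERFACE

Orientations are given as a 3x3 rotation matrix whose columns are the frame's x, y, z axes.
In Python, from station import sense, capture, finish_job, tip_reach gives the robot as it stands.
- The arm moves only by the tool arm_command, never from a script. Its argument "deltas" is a list of rows, each a list of 7 numbers: the turn, a rotation vector about the tool's x, y, z in rad, then the shift along the tool's x, y, z in cm, then the closure, from -1 (fully open) to 1 (shut), so that 0 is half open. In form: [[rx, ry, rz, dx, dy, dz, hand], ...]. A call has 1 to 8 rows; each row is the pose to reach, as a shift and turn from the pose commanded when the call began, along the tool's axes at that moment; what a row does not reach only later rows make up. A row lasts 1/12 s, in which the tool goes at most 41.7 mm and 7.16 degrees, less where a joint would pass 70% of its speed; a pose out of reach is approached as far as the arm can. A call with a gripper value outside its range is refused whole. The fingers move at their own pace and stop on an object; the grip force is fixed at half the most. Time passes only in rows, so rows that repeat a pose let the fingers close. It gives the time, the measured TCP pose, the force, the opening and the grip force at its end, in the units of the state.
- sense(): the state, without advancing time (a new reading comes with each control period).
- capture(name): name is "scene" or "top"; returns a dict with "pixels" (384x512x3 uint8, blue, green, red), "fovy" (degrees; the focal length in pixels is half the picture's height over the tangent of half this angle, whatever the lens; pixels are square), "cx", "cy" (the principal point, pixels), "rvec" (rotation vector, rad) and "tvec" (3), from world to camera coordinates, as OpenCV has them. Camera axes: x right, y down, z forward; pixel columns grow to the right and rows downward; lengths in m; the calibration is good to about 2 mm. A picture is of the moment at which its call begins. There is no depth.
- finish_job(): hands the job in; it is judged then, once.
The state is a dict: "time_s": time; "joints": joint angles; "joint_velocities": joint speeds; "effort": joint torques, N m; "tcp_pos": TCP position; "ee_rot": TCP orientation; "wrist_force": force on the tool from outside, world axes, zero at the start; "moment": the same for the moment, N m; "gripper_width": opening from 0.0 (shut) to 1.0 (fully open); "gripper_force": force on a finger pad.
Only numpy, scipy, OpenCV 4.12 (cv2) and the standard library are available. Lean on these libraries where they do the work, as an engineer would, in place of code of your own. Each camera call takes 0.05 s, during which the arm holds its last target. There are 200 camera calls.

## Working session

There is one attempt and no reset: what is moved stays moved. The work goes in short steps, Python scripts to look and compute and a tool call to move; the robot and the scene stay as the last step left them, time stands still between calls to the robot, and variables do not carry over. Pictures are saved under pics/ and viewed, at most 13 in all, crops included, and the job is handed in when it is done.

Besides the shell and the picture viewer there is one more tool, called after "Emit:" as name([rows], argument=value, ...), one row to a line, values as JSON. arm_command: Moves the arm, as the interface text tells. Its arguments: {"type":"object","properties":{"deltas":{"type":"array"}},"required":["deltas"]}

```bash
ls; mkdir -p pics
python3 - <<'E'
from station import *
import cv2,numpy as np
s=sense();print(s,tip_reach)
for n in("scene","top"):
    c=capture(n);cv2.imwrite(f"pics/{n}0.png",c["pixels"]);print(n,c["fovy"],c["cx"],c["cy"],c["rvec"],c["tvec"])
    R=cv2.Rodrigues(np.array(c["rvec"],float))[0];print(-R.T@np.array(c["tvec"]).ravel())
E
```

```text
pics
{'time_s': 0.0, 'joints': array([-5.55445815e+01,  2.20906889e+01,  3.79427303e-01, -2.68674907e-02,
       -6.84116673e+01, -1.48166559e+01]), 'joint_velocities': array([-0.04868374,  0.02477914,  0.10188401, -0.03448493,  0.10323612,
        0.08253761]), 'effort': array([ 1.97925088e-03, -3.90662992e+01,  1.87413222e+01,  4.22006473e+00,
        1.11295338e-02, -1.69465575e-04]), 'tcp_pos': array([ 0.20987684, -0.58811024,  0.24046342]), 'ee_rot': array([[-9.41888368e-01, -3.35924950e-01, -8.54296830e-04],
       [-3.35926012e-01,  9.41886220e-01,  2.01577812e-03],
       [ 1.27500249e-04,  2.18561849e-03, -9.99997603e-01]]), 'wrist_force': array([ 0.62052568,  0.43768585, -0.04177924]), 'moment': array([-0.04453426,  0.01720805, -0.0113694 ]), 'gripper_force': 0.0, 'gripper_width': 0.9983005609788084} 0.019
scene 51.076732837095946 260.2358314587962 185.01109717323575 [ 2.15110314  1.30086242 -0.45602558] [-0.34141077 -0.22015133  1.41844559]
[ 1.10099824 -0.20165565  0.96132913]
top 49.56444277280441 258.7100063399156 190.32863072312603 [ 2.15332188 -2.18593778  0.07403506] [0.167309   0.48151971 1.51577714]
[0.35289754 0.13489223 1.55393091]
```

View pics/scene0.png

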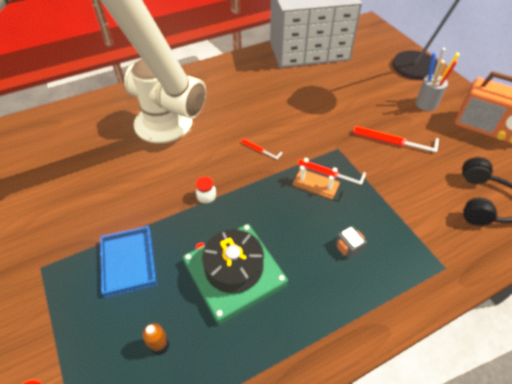

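View pics/top0.png

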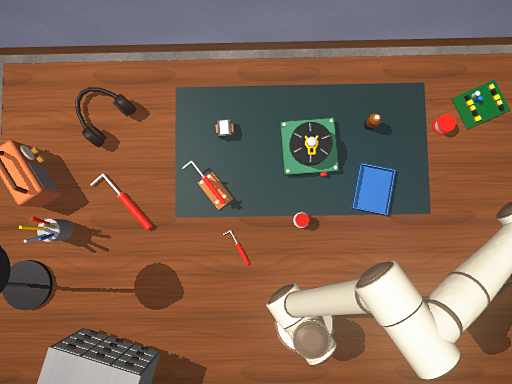

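The scene shows three red picks. In the top view they are the large one at (125,200), the small one at (238,247), and one lying in the wooden rest at (208,183). The one in the rest fits: it lies in its V and its hook points sideways. I'll confirm that in a crop, and measure at the same time.

```bash
cat > h.py <<'E'
from station import *
import cv2,numpy as np
def cam(n):
    c=capture(n);im=c["pixels"];f=im.shape[0]/2/np.tan(np.radians(c["fovy"])/2)
    K=np.array([[f,0,c["cx"]],[0,f,c["cy"]],[0,0,1]]);R=cv2.Rodrigues(np.array(c["rvec"],float).ravel())[0];t=np.array(c["tvec"],float).ravel()
    return im,K,R,t
def cast(C,uv,z):
    im,K,R,t=C;o=-R.T@t;uv=np.atleast_2d(uv).astype(float)
    d=(R.T@np.linalg.inv(K)@np.c_[uv,np.ones(len(uv))].T).T
    return o+d*((z-o[2])/d[:,2])[:,None]
def proj(C,P):
    im,K,R,t=C;q=(R@np.atleast_2d(P).T).T+t;q=(K@q.T).T;return q[:,:2]/q[:,2:]
def tri(C1,uv1,C2,uv2):
    P=[C[1]@np.c_[C[2],C[3]] for C in(C1,C2)]
    X=cv2.triangulatePoints(P[0],P[1],np.array(uv1,float).reshape(2,1),np.array(uv2,float).reshape(2,1));return (X[:3]/X[3]).ravel()
def mask(C,lo,hi,box):
    h=cv2.cvtColor(C[0],cv2.COLOR_BGR2HSV);m=cv2.inRange(h,lo,hi)
    b=np.zeros_like(m);x0,y0,x1,y1=box;b[y0:y1,x0:x1]=255;return m&b
def rect(m):
    cs=cv2.findContours(m,cv2.RETR_EXTERNAL,cv2.CHAIN_APPROX_NONE)[0];c=max(cs,key=cv2.contourArea)
    return cv2.minAreaRect(c),c
def cen(m):
    y,x=np.nonzero(m);return x.mean(),y.mean(),len(x)
E
python3 - <<'E'
from h import *
T=cam("top");S=cam("scene");np.set_printoptions(precision=4,suppress=True)
out=lambda n,C,b,k:cv2.resize(C[0][b[1]:b[3],b[0]:b[2]],None,fx=k,fy=k,interpolation=cv2.INTER_CUBIC)
a=out('a',T,(170,145,250,225),4.9);b=out('b',S,(280,145,380,215),4);c=out('c',T,(272,105,352,185),4.9);d=out('d',S,(195,215,285,278),4.4)
A=np.zeros((600,800,3),np.uint8)
def put(im,x,y,w,h): A[y:y+h,x:x+w]=cv2.resize(im,(w,h))
put(a,0,0,300,300);put(c,0,300,300,300);put(b,300,0,428,300);put(d,300,300,428,300)
cv2.imwrite("pics/crop1.png",A)
# tray (rim at z=.028)
r,c=rect(mask(T,(100,120,60),(125,255,255),(340,150,410,230)));p=cast(T,cv2.boxPoints(r),.028);print("tray",p,p.mean(0))
r,c=rect(mask(T,(40,80,40),(85,255,255),(265,105,352,190)));p=cast(T,cv2.boxPoints(r),.04);print("winder",p,p.mean(0))
for C,b in((T,(175,150,240,215)),(S,(290,150,372,200))):
    m=mask(C,(0,170,90),(6,255,255),b)|mask(C,(174,170,90),(180,255,255),b);r,c=rect(m);print("handle",r,cast(C,cv2.boxPoints(r),.08))
for C,b in((T,(185,160,245,215)),(S,(285,160,350,205))):
    m=mask(C,(7,100,60),(20,255,255),b);r,c=rect(m);print("base",r,cast(C,cv2.boxPoints(r),.01))
for C,b in((T,(290,125,335,165)),(S,(210,225,260,280))):
    m=mask(C,(22,130,110),(35,255,255),b);r,c=rect(m);print("clip",r,cen(m),cast(C,cv2.boxPoints(r),.106))
for n,b,z in(("jar",(285,205,320,232),.065),):
    m=mask(T,(0,150,80),(6,255,255),b)|mask(T,(174,150,80),(180,255,255),b);print(n,cast(T,cen(m)[:2],z))
print(cast(T,[(376,120),(224,128)],[.1,.054]))
E
```

```text
tray [[ 0.4127 -0.1744  0.028 ]
 [ 0.5833 -0.211   0.028 ]
 [ 0.5558 -0.3465  0.028 ]
 [ 0.386  -0.3087  0.028 ]] [ 0.4845 -0.2601  0.028 ]
winder [[ 0.7398  0.0796  0.04  ]
 [ 0.7523 -0.1241  0.04  ]
 [ 0.5474 -0.1338  0.04  ]
 [ 0.5347  0.0675  0.04  ]] [ 0.6436 -0.0277  0.04  ]
handle ((213.16915893554688, 189.36988830566406), (33.2292366027832, 5.0605998039245605), 52.4314079284668) [[0.5274 0.3647 0.08  ]
 [0.5383 0.3503 0.08  ]
 [0.4428 0.2784 0.08  ]
 [0.4321 0.2928 0.08  ]]
handle ((316.5, 167.5), (38.57978057861328, 6.957010269165039), 18.43494987487793) [[0.4485 0.2721 0.08  ]
 [0.4286 0.2918 0.08  ]
 [0.5198 0.3615 0.08  ]
 [0.5378 0.3413 0.08  ]]
base ((214.98513793945312, 190.28067016601562), (35.4241943359375, 19.02297592163086), 52.4314079284668) [[0.5198 0.3921 0.01  ]
 [0.5626 0.3354 0.01  ]
 [0.4559 0.2552 0.01  ]
 [0.4135 0.3118 0.01  ]]
base ((315.6499938964844, 183.04998779296875), (45.53680419921875, 21.187259674072266), 18.434946060180664) [[0.4624 0.2472 0.01  ]
 [0.4011 0.3082 0.01  ]
 [0.5141 0.3958 0.01  ]
 [0.5692 0.333  0.01  ]]
clip ((311.0, 144.0), (18.0, 12.0), 90.0) (np.float64(310.67058823529413), np.float64(145.4470588235294), 85) [[ 0.6701 -0.0074  0.106 ]
 [ 0.6693 -0.0497  0.106 ]
 [ 0.6052 -0.048   0.106 ]
 [ 0.6059 -0.0059  0.106 ]]
clip ((227.0, 251.0), (28.0, 14.0), 90.0) (np.float64(230.58921161825725), np.float64(249.76763485477179), 241) [[ 0.5868 -0.0372  0.106 ]
 [ 0.6029 -0.0064  0.106 ]
 [ 0.6727 -0.0396  0.106 ]
 [ 0.6574 -0.0689  0.106 ]]
jar [[0.3736 0.0059 0.065 ]]
[[ 0.7208 -0.2604  0.1   ]
 [ 0.713   0.2837  0.054 ]]
```

View pics/crop1.png

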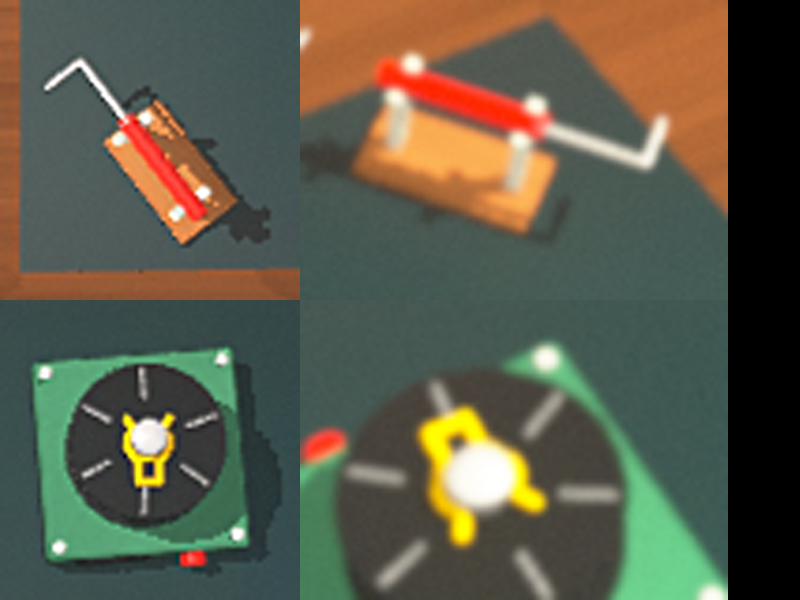

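The crop confirms it. The pick in the rest has a handle about 120 mm long and its hook points sideways, with the bend near top-view pixel (191,161) and the tip at (182,168). The clip's eye, near (312,150), faces the robot. Next I'll refine the positions and plan the approach.

```bash
cat > plan.py <<'E'
# tracks commanded pose in cmd.npy ; go(p,R) -> rounded delta row from the tracked pose
from h import *
from scipy.spatial.transform import Rotation as Ro
np.set_printoptions(precision=4,suppress=True)
def load():
    d=np.load("cmd.npz");return d["p"],d["R"]
def save(p,R): np.savez("cmd.npz",p=p,R=R)
def row(p,R,p0,R0):
    rv=Ro.from_matrix(R0.T@R).as_rotvec();d=R0.T@(p-p0)*100
    return [round(float(x),3) for x in rv]+[round(float(x),2) for x in d]
def go(p,R,commit=True):
    p=np.array(p,float);p0,R0=load();r=row(p,R,p0,R0)
    n=max(np.linalg.norm(r[:3])/np.radians(7.16),np.linalg.norm(r[3:])/4.17);print(r,"rows %.1f"%n)
    if commit: save(p0+R0@np.array(r[3:])/100,R0@Ro.from_rotvec(r[:3]).as_matrix())
def tool(yaw,roll=0,pitch=0):
    """tool down with tool x = -u, u=(cos yaw,sin yaw); roll about u (pick axis), deg"""
    a=np.radians(yaw);u=np.array([np.cos(a),np.sin(a),0]);v=np.array([-np.sin(a),np.cos(a),0]);z=np.array([0,0,-1.])
    return Ro.from_rotvec(np.radians(roll)*u).as_matrix()@Ro.from_rotvec(np.radians(pitch)*v).as_matrix()@np.c_[-u,v,z]
E
python3 - <<'E'
from plan import *
T=cam("top");S=cam("scene")
# pick handle
us=[]
for C,b in((T,(175,150,240,215)),(S,(290,150,372,200))):
    m=mask(C,(0,170,90),(6,255,255),b)|mask(C,(174,170,90),(180,255,255),b);r,c=rect(m);us.append(cen(m)[:2]);e=cv2.boxPoints(r)
    print("handle",cast(C,cen(m)[:2],.076),cast(C,r[0],.076))
print("tri",tri(T,us[0],S,us[1]))
print("bend",tri(T,(191.3,161.5),S,(280+345/4.28,145+162/4.28)),"tip",tri(T,(182.3,168.5),S,(280+360/4.28,145+122/4.28)))
# bobbin top: dark discs
for C,b in((T,(285,115,340,170)),(S,(195,222,272,298))):
    h=cv2.cvtColor(C[0],cv2.COLOR_BGR2HSV);m=cv2.inRange(h,(0,0,0),(180,140,85))&mask(C,(0,0,0),(180,255,255),b)
    m=cv2.morphologyEx(m,cv2.MORPH_OPEN,np.ones((3,3)))
    cs=cv2.findContours(m,cv2.RETR_EXTERNAL,cv2.CHAIN_APPROX_NONE)[0];c=cv2.convexHull(max(cs,key=cv2.contourArea));
    P=cast(C,c[:,0],.102);(x,y),r=cv2.minEnclosingCircle(P[:,:2].astype(np.float32));print("bobbin",x,y,r)
print("knob",tri(T,(272+149/3.75,105+137/3.75),S,(195+480/4.75-300/4.75,215+175/4.75)))
print("eye",cast(T,(272+149/3.75,105+170/3.75),.106),cast(S,(195+162/4.75,215+134/4.75),.106))
save(np.array([.21,-.589,.242]),Ro.from_quat(Ro.from_matrix(sense()["ee_rot"]).as_quat()).as_matrix())
E
```

```text
handle [[0.4837 0.3207 0.076 ]] [[0.4854 0.3219 0.076 ]]
handle [[0.4819 0.32   0.076 ]] [[0.4815 0.3194 0.076 ]]
tri [0.4832 0.3199 0.0774]
bend [0.5879 0.401  0.0734] tip [0.5629 0.4335 0.0716]
bobbin 0.640866756439209 -0.02639661729335785 0.07843023538589478
bobbin 0.6528245210647583 -0.04371042922139168 0.08510765433311462
knob [ 0.6445 -0.0291  0.1156]
eye [[ 0.615  -0.0298  0.106 ]] [[ 0.6134 -0.0247  0.106 ]]
```

Run:
```python
from plan import *
save(np.array([.21,-.589,.242]),tool(19.63))
go([.37,-.38,.30],tool(25));go([.48,-.12,.30],tool(31));go([.50,.13,.30],tool(37.2))
R=tool(37.2,45);c=np.array([.4835,.3205,.077]);go(c-R[:,2]*.11,R)
```

```text
[0.0, 0.0, -0.094, -22.09, 14.31, -5.8] rows 6.5
[0.0, 0.0, -0.104, -20.96, 18.91, 0.0] rows 6.8
[0.0, 0.0, -0.109, -14.59, 20.4, 0.0] rows 6.0
[-0.785, -0.0, 0.0, -10.2, 8.39, 14.52] rows 6.3
```

Emit:
arm_command([
  [0,0,-0.094,-22.09,14.31,-5.8,0.1],
  [0,0,-0.094,-22.09,14.31,-5.8,0.1],
  [0,0,-0.094,-22.09,14.31,-5.8,0.1],
  [0,0,-0.094,-22.09,14.31,-5.8,0.1],
  [0,0,-0.094,-22.09,14.31,-5.8,0.1],
  [0,0,-0.094,-22.09,14.31,-5.8,0.1],
  [0,0,-0.094,-22.09,14.31,-5.8,0.1],
  [0,0,-0.094,-22.09,14.31,-5.8,0.1],
])

```text
time_s: 0.97
tcp_pos: [0.3725, -0.3772, 0.3012]
ee_rot: [[-0.904, -0.428, 0.003], [-0.428, 0.904, -0.001], [-0.002, -0.003, -1.0]]
wrist_force: [-0.5, -0.7, -0.1]
gripper_width: 0.496
gripper_force: 0.0
```

Emit:
arm_command([
  [0,0,-0.104,-20.96,18.91,0,0.1],
  [0,0,-0.104,-20.96,18.91,0,0.1],
  [0,0,-0.104,-20.96,18.91,0,0.1],
  [0,0,-0.104,-20.96,18.91,0,0.1],
  [0,0,-0.104,-20.96,18.91,0,0.1],
  [0,0,-0.104,-20.96,18.91,0,0.1],
  [0,0,-0.104,-20.96,18.91,0,0.1],
  [0,0,-0.104,-20.96,18.91,0,0.1],
])

```text
time_s: 1.63
tcp_pos: [0.4817, -0.116, 0.2992]
ee_rot: [[-0.855, -0.519, 0.001], [-0.519, 0.855, 0.001], [-0.001, 0.0, -1.0]]
wrist_force: [0.6, -0.4, -0.9]
gripper_width: 0.452
gripper_force: 0.0
```

Emit:
arm_command([
  [0,0,-0.109,-14.59,20.4,0,0.1],
  [0,0,-0.109,-14.59,20.4,0,0.1],
  [0,0,-0.109,-14.59,20.4,0,0.1],
  [0,0,-0.109,-14.59,20.4,0,0.1],
  [0,0,-0.109,-14.59,20.4,0,0.1],
  [0,0,-0.109,-14.59,20.4,0,0.1],
  [0,0,-0.109,-14.59,20.4,0,0.1],
])

```text
time_s: 2.22
tcp_pos: [0.5008, 0.1351, 0.2989]
ee_rot: [[-0.793, -0.609, 0.0], [-0.609, 0.793, 0.001], [-0.001, 0.0, -1.0]]
wrist_force: [-0.2, -0.9, -0.7]
gripper_width: 0.449
gripper_force: 0.0
```

Emit:
arm_command([
  [-0.785,0,0,-10.2,8.39,14.52,0.1],
  [-0.785,0,0,-10.2,8.39,14.52,0.1],
  [-0.785,0,0,-10.2,8.39,14.52,0.1],
  [-0.785,0,0,-10.2,8.39,14.52,0.1],
  [-0.785,0,0,-10.2,8.39,14.52,0.1],
  [-0.785,0,0,-10.2,8.39,14.52,0.1],
  [-0.785,0,0,-10.2,8.39,14.52,0.1],
  [-0.785,0,0,-10.2,8.39,14.52,0.1],
])

```text
time_s: 2.88
tcp_pos: [0.5317, 0.256, 0.1508]
ee_rot: [[-0.799, -0.421, -0.429], [-0.601, 0.566, 0.564], [0.005, 0.709, -0.706]]
wrist_force: [-0.1, -0.2, -0.1]
gripper_width: 0.453
gripper_force: 0.0
```

Run:
```python
from plan import *
s=sense();p,R=load();print(s["time_s"],s["tcp_pos"],p,s["tcp_pos"]-p,Ro.from_matrix(R.T@s["ee_rot"]).as_rotvec(degrees=True),s["joints"],s["gripper_width"],s["wrist_force"])
c=np.array([.4835,.3205,.077]);go(c,R)
```

```text
2.8833 [0.5317 0.256  0.1508] [0.5305 0.2585 0.1548] [ 0.0011 -0.0025 -0.004 ] [-0.1431  0.0261  0.4082] [ 18.4388  33.8374   8.7789 -42.3427 -84.7318 -59.8737] 0.4533110157470701 [-0.1298 -0.2131 -0.1032]
[0.0, 0.0, 0.0, -0.0, 0.01, 11.0] rows 2.6
```

Emit:
arm_command([
  [0,0,0,0,0,3,0.1],
  [0,0,0,0,0,6,0.1],
  [0,0,0,0,0,8,0.1],
  [0,0,0,0,0,10,0.1],
  [0,0,0,0,0,11,0.1],
  [0,0,0,0,0,11,0.1],
])

```text
time_s: 3.38
tcp_pos: [0.4818, 0.3214, 0.0758]
ee_rot: [[-0.795, -0.428, -0.43], [-0.606, 0.563, 0.561], [0.002, 0.707, -0.707]]
wrist_force: [0.1, -1.1, 0.4]
gripper_width: 0.45
gripper_force: 0.0
```

Run:
```python
from plan import *
s=sense();p,R=load();print(s["time_s"],s["tcp_pos"],s["tcp_pos"]-p,R.T@(s["tcp_pos"]-np.array([.4835,.3205,.075])),s["wrist_force"])
T=cam("top");S=cam("scene")
A=np.zeros((400,800,3),np.uint8)
A[:,:400]=cv2.resize(T[0][140:230,170:260],(400,400));A[:,400:]=cv2.resize(S[0][130:220,280:370],(400,400));cv2.imwrite("pics/g1.png",A)
```

```text
3.3833 [0.4818 0.3214 0.0758] [-0.0017  0.0009 -0.0012] [0.0008 0.0018 0.0006] [ 0.1355 -1.0619  0.383 ]
```

View pics/g1.png

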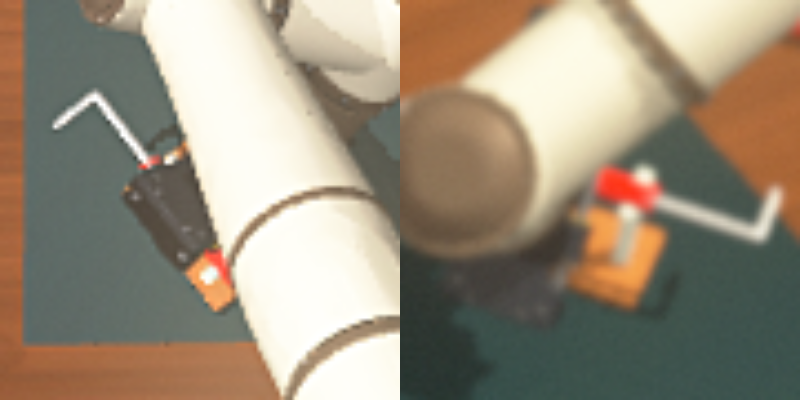

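The gripper's dark fingers straddle the handle at crop (165,210). The neck and the hook, with its tip at (57,125), are untouched. Next I close, lift 10 mm and roll.

Emit:
arm_command([
  [0,0,0,0,0,0,1],
  [0,0,0,0,0,0,1],
  [0,0,0,0,0,0,1],
  [0,0,0,0,0,0,1],
  [0,0,0,0,0,0,1],
  [0,0,0,0,0.35,-0.35,1],
  [0,0,0,0,0.7,-0.7,1],
  [0,0,0,0,0.7,-0.7,1],
])

```text
time_s: 4.15
tcp_pos: [0.4839, 0.321, 0.0876]
ee_rot: [[-0.796, -0.429, -0.427], [-0.605, 0.563, 0.563], [-0.002, 0.706, -0.708]]
wrist_force: [0.6, -0.4, -0.1]
gripper_width: 0.202
gripper_force: 30.0
```

Emit:
arm_command([
  [0.1,0,0,0,0,0,1],
  [0.2,0,0,0,0,0,1],
  [0.3,0,0,0,0,0,1],
  [0.4,0,0,0,0,0,1],
  [0.5,0,0,0,0,0,1],
  [0.6,0,0,0,0,0,1],
  [0.7,0,0,0,0,0,1],
  [0.785,0,0,0,0,0,1],
])

```text
time_s: 4.82
tcp_pos: [0.483, 0.3219, 0.0874]
ee_rot: [[-0.795, -0.606, 0.004], [-0.606, 0.795, -0.002], [-0.002, -0.004, -1.0]]
wrist_force: [0.1, -0.1, -2.6]
gripper_width: 0.203
gripper_force: 30.1
```

Emit:
arm_command([
  [0.1,0,0,0,0,0,1],
  [0.2,0,0,0,0,0,1],
  [0.3,0,0,0,0,0,1],
  [0.4,0,0,0,0,0,1],
  [0.5,0,0,0,0,0,1],
  [0.6,0,0,0,0,0,1],
  [0.7,0,0,0,0,0,1],
  [0.785,0,0,0,0,0,1],
])

```text
time_s: 5.48
tcp_pos: [0.4831, 0.3215, 0.0868]
ee_rot: [[-0.795, -0.426, 0.431], [-0.606, 0.561, -0.564], [-0.001, -0.71, -0.704]]
wrist_force: [0.2, -0.5, -1.2]
gripper_width: 0.201
gripper_force: 30.1
```

Run:
```python
from plan import *
save(np.array([.4835,.3205,.0869]),tool(37.2,-45))
s=sense();p,R=load();print(s["time_s"],s["tcp_pos"],s["tcp_pos"]-p,Ro.from_matrix(R.T@s["ee_rot"]).as_rotvec(degrees=True),s["wrist_force"],s["gripper_width"]*87,s["joints"])
T=cam("top");S=cam("scene")
A=np.zeros((400,800,3),np.uint8)
A[:,:400]=cv2.resize(T[0][140:230,170:260],(400,400));A[:,400:]=cv2.resize(S[0][130:220,280:370],(400,400));cv2.imwrite("pics/g2.png",A)
```

```text
5.4833 [0.4831 0.3215 0.0868] [-0.0004  0.001  -0.0001] [ 0.2114 -0.1352 -0.04  ] [ 0.1913 -0.479  -1.1763] 17.493217176483252 [  63.5534   34.0002  -32.5891   48.3235  -58.5223 -155.3771]
```

View pics/g2.png

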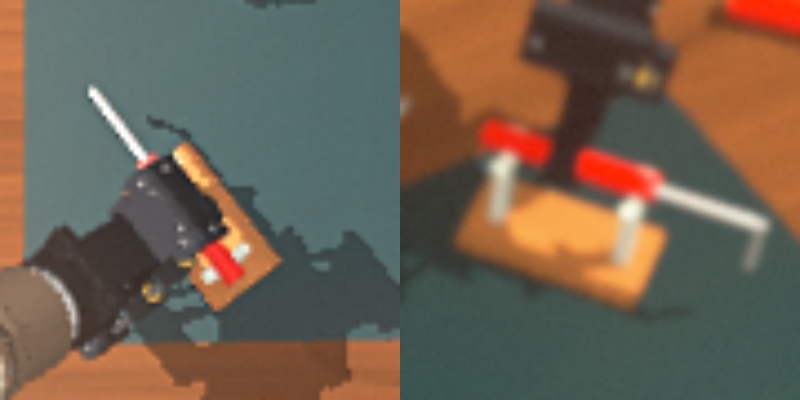

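The hook now points down (scene crop: neck end at (768,222), tip at (750,268)). I lower it, release and back off.

Emit:
arm_command([
  [0,0,0,0,0.4,0.4,1],
  [0,0,0,0,0.75,0.75,1],
  [0,0,0,0,0.75,0.75,1],
  [0,0,0,0,0.75,0.75,0.1],
  [0,0,0,0,0.75,0.75,0.1],
  [0,0,0,0,0.75,0.75,0.1],
  [0,0,0,0,0.75,0.75,0.1],
  [0,0,0,0,0.75,0.75,0.1],
])

```text
time_s: 6.25
tcp_pos: [0.4836, 0.3206, 0.076]
ee_rot: [[-0.797, -0.428, 0.427], [-0.605, 0.564, -0.563], [-0.0, -0.707, -0.708]]
wrist_force: [-1.1, 0.4, 0.4]
gripper_width: 0.43
gripper_force: 0.0
```

Run:
```python
from plan import *
p,R=load();p=p+R@np.array([0,.0075,.0075]);save(p,R)
s=sense();print(p,s["tcp_pos"]-p,s["wrist_force"])
go(p-R[:,2]*.09,R)
c=np.array([.4835,.3205,.077]);go(c+[0,0,.09],tool(37.2,0))
T=cam("top");S=cam("scene")
A=np.zeros((400,800,3),np.uint8)
A[:,:400]=cv2.resize(T[0][140:230,170:260],(400,400));A[:,400:]=cv2.resize(S[0][130:220,280:370],(400,400));cv2.imwrite("pics/g3.png",A)
```

```text
[0.4835 0.3205 0.0763] [ 0.0001  0.0001 -0.0003] [-1.0752  0.3935  0.4326]
[0.0, 0.0, 0.0, 0.0, 0.0, -9.0] rows 2.2
[-0.785, -0.0, -0.0, -0.0, -6.41, 2.59] rows 6.3
```

Emit:
arm_command([
  [0,0,0,0,0,-3,0.1],
  [0,0,0,0,0,-6,0.1],
  [0,0,0,0,0,-9,0.1],
  [0,0,0,0,0,-9,0.1],
])

```text
time_s: 6.68
tcp_pos: [0.4447, 0.3771, 0.1433]
ee_rot: [[-0.793, -0.428, 0.434], [-0.609, 0.567, -0.554], [-0.009, -0.704, -0.71]]
wrist_force: [1.6, -0.2, 1.0]
gripper_width: 0.448
gripper_force: 0.0
```

Emit:
arm_command([
  [-0.785,0,0,0,-6.41,2.59,0.1],
  [-0.785,0,0,0,-6.41,2.59,0.1],
  [-0.785,0,0,0,-6.41,2.59,0.1],
  [-0.785,0,0,0,-6.41,2.59,0.1],
  [-0.785,0,0,0,-6.41,2.59,0.1],
  [-0.785,0,0,0,-6.41,2.59,0.1],
  [-0.785,0,0,0,-6.41,2.59,0.1],
  [-0.785,0,0,0,-6.41,2.59,0.1],
])

```text
time_s: 7.35
tcp_pos: [0.485, 0.3195, 0.1672]
ee_rot: [[-0.799, -0.601, 0.0], [-0.601, 0.799, 0.002], [-0.002, 0.002, -1.0]]
wrist_force: [0.3, -0.1, -0.1]
gripper_width: 0.448
gripper_force: 0.0
```

Run:
```python
from plan import *
s=sense();p,R=load();print(s["time_s"],s["tcp_pos"]-p,Ro.from_matrix(R.T@s["ee_rot"]).as_rotvec(degrees=True),s["joints"])
T=cam("top");S=cam("scene")
A=np.zeros((400,800,3),np.uint8)
A[:,:400]=cv2.resize(T[0][140:230,170:260],(400,400));A[:,400:]=cv2.resize(S[0][130:220,280:370],(400,400));cv2.imwrite("pics/g3.png",A)
```

```text
7.35 [ 0.0015 -0.001   0.0002] [-0.1201 -0.1082  0.2424] [  49.3096   21.3458  -12.0099   -0.0866  -56.5179 -102.3043]
```

View pics/g3.png

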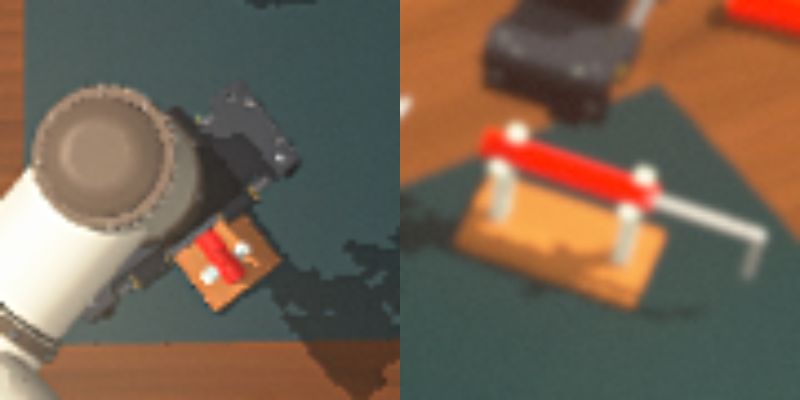

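The pick lies seated with its hook down (tip at scene crop (750,275)). I regrasp it 10 mm behind the handle's middle and lift.

Emit:
arm_command([
  [0,0,0,1,0,3,0.1],
  [0,0,0,1,0,6,0.1],
  [0,0,0,1,0,8,0.1],
  [0,0,0,1,0,9.15,0.1],
  [0,0,0,1,0,9.15,0.1],
  [0,0,0,1,0,9.15,0.1],
])

```text
time_s: 7.95
tcp_pos: [0.4745, 0.3148, 0.074]
ee_rot: [[-0.795, -0.607, -0.001], [-0.607, 0.795, -0.003], [0.003, -0.002, -1.0]]
wrist_force: [-0.1, 0.5, 1.4]
gripper_width: 0.451
gripper_force: 0.0
```

Emit:
arm_command([
  [0,0,0,0,0,0,1],
  [0,0,0,0,0,0,1],
  [0,0,0,0,0,0,1],
  [0,0,0,0,0,0,1],
  [0,0,0,0,0,0,1],
  [0,0,0,0,0,-1,1],
  [0,0,0,0,0,-3,1],
  [0,0,0,0,0,-4,1],
])

```text
time_s: 8.62
tcp_pos: [0.476, 0.3153, 0.1171]
ee_rot: [[-0.796, -0.605, 0.002], [-0.605, 0.796, 0.002], [-0.002, 0.0, -1.0]]
wrist_force: [0.1, 1.4, -0.3]
gripper_width: 0.198
gripper_force: 30.0
```

Run:
```python
from plan import *
p,R=load();p=p+R@np.array([.01,0,.0915-.04]);save(p,R)
s=sense();print(s["time_s"],s["tcp_pos"],s["tcp_pos"]-p,s["wrist_force"],s["gripper_width"]*87)
go([.46,.25,.23],tool(30));go([.44,.05,.23],tool(12));go([.468,-.0285,.23],tool(0))
```

```text
8.6167 [0.476  0.3153 0.1171] [0.0005 0.0009 0.0017] [ 0.0584  1.378  -0.3083] 17.195353933078884
[-0.0, 0.0, 0.126, 5.13, -4.2, -11.45] rows 3.2
[-0.0, 0.0, 0.314, 11.73, -16.32, 0.0] rows 4.8
[-0.0, 0.0, 0.209, -1.11, -8.26, 0.01] rows 2.0
```

Emit:
arm_command([
  [0,0,0.126,5.13,-4.2,-11.45,1],
  [0,0,0.126,5.13,-4.2,-11.45,1],
  [0,0,0.126,5.13,-4.2,-11.45,1],
  [0,0,0.126,5.13,-4.2,-11.45,1],
  [0,0,0.126,5.13,-4.2,-11.45,1],
])

```text
time_s: 9.03
tcp_pos: [0.4608, 0.2503, 0.2335]
ee_rot: [[-0.866, -0.499, 0.006], [-0.499, 0.866, 0.006], [-0.008, 0.002, -1.0]]
wrist_force: [0.1, -0.3, -0.9]
gripper_width: 0.199
gripper_force: 30.0
```

Emit:
arm_command([
  [0,0,0.314,11.73,-16.32,0,1],
  [0,0,0.314,11.73,-16.32,0,1],
  [0,0,0.314,11.73,-16.32,0,1],
  [0,0,0.314,11.73,-16.32,0,1],
  [0,0,0.314,11.73,-16.32,0,1],
  [0,0,0.314,11.73,-16.32,0,1],
  [0,0,0.314,11.73,-16.32,0,1],
])

```text
time_s: 9.62
tcp_pos: [0.4393, 0.0491, 0.2282]
ee_rot: [[-0.979, -0.205, -0.002], [-0.205, 0.979, -0.0], [0.002, 0.0, -1.0]]
wrist_force: [0.4, 0.3, -0.8]
gripper_width: 0.2
gripper_force: 30.0
```

Emit:
arm_command([
  [0,0,0.209,-1.11,-8.26,0.01,1],
  [0,0,0.209,-1.11,-8.26,0.01,1],
  [0,0,0.209,-1.11,-8.26,0.01,1],
  [0,0,0.209,-1.11,-8.26,0.01,1],
  [0,0,0.209,-1.11,-8.26,4,1],
  [0,0,0.209,-1.11,-8.26,5,1],
  [0,0,0.209,-1.11,-8.26,5,1],
  [0,0,0.209,-1.11,-8.26,5,1],
])

```text
time_s: 10.28
tcp_pos: [0.4683, -0.0269, 0.179]
ee_rot: [[-1.0, -0.004, -0.002], [-0.004, 1.0, -0.001], [0.002, -0.001, -1.0]]
wrist_force: [0.5, -0.5, -1.1]
gripper_width: 0.198
gripper_force: 30.0
```

Run:
```python
from plan import *
p,R=load();p=p+R@np.array([0,0,.0499]);save(p,R)
s=sense();print(s["time_s"],s["tcp_pos"],s["tcp_pos"]-p,Ro.from_matrix(R.T@s["ee_rot"]).as_rotvec(degrees=True),s["wrist_force"],s["gripper_width"]*87)
T=cam("top");S=cam("scene")
cv2.imwrite("T.png",T[0]);cv2.imwrite("S.png",S[0])
A=np.zeros((400,800,3),np.uint8)
A[:,:400]=cv2.resize(T[0][115:165,285:335],(400,400),interpolation=2);A[:,400:]=cv2.resize(S[0][215:275,195:255],(400,400),interpolation=2);cv2.imwrite("pics/g4.png",A)
```

```text
10.2833 [ 0.4683 -0.0269  0.179 ] [ 0.0002  0.0015 -0.0011] [ 0.024   0.0999 -0.1903] [ 0.5402 -0.5101 -1.105 ] 17.264013472206265
```

View pics/g4.png

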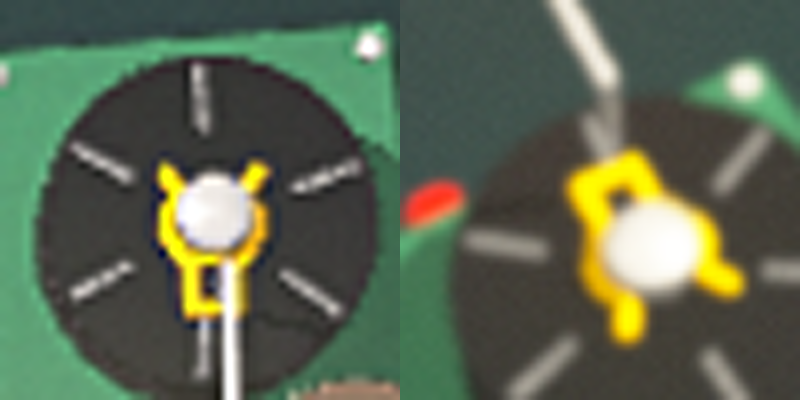

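Run:
```python
from plan import *
T=cam("top");S=cam("scene");tx=lambda x,y:(285+x/8-.0,115+y/8);sx=lambda x,y:(195+(x-400)/6.6667,215+y/6.6667)
print("eye T",cast(T,tx(210,280),.110),"eye S",cast(S,sx(622,186),.110))
print("arbor T",cast(T,tx(214,211),.12),"S",cast(S,sx(653,247),.12))
print("bend T tip of neck",cast(T,tx(229,260),.179),"neck lower",cast(T,tx(231,395),.179))
print("tip S",cast(S,sx(611,157),.136),"bend S",cast(S,sx(606,80),.179))
p=np.array([.4683,-.0269,.179]);print("pred px bend T",proj(T,p+[.14,0,0]),"tip S",proj(S,p+[.14,0,-.043]))
for C,b,n in((T,(300,130,325,160),"T"),(S,(215,230,250,270),"S")):
    m=mask(C,(20,120,100),(36,255,255),b);print(n);y0=146 if n=="T" else 234
    x0=305 if n=="T" else 219
    print(m[y0:y0+14,x0:x0+18]//255)
```

```text
eye T [[ 0.6154 -0.0277  0.11  ]] eye S [[ 0.614  -0.0269  0.11  ]]
arbor T [[ 0.644 -0.029  0.12 ]] S [[ 0.6476 -0.0298  0.12  ]]
bend T tip of neck [[ 0.6112 -0.028   0.179 ]] neck lower [[ 0.5543 -0.0274  0.179 ]]
tip S [[ 0.6161 -0.0307  0.136 ]] bend S [[ 0.6123 -0.0281  0.179 ]]
pred px bend T [[313.3132 148.3669]] tip S [[226.7188 235.4484]]
T
[[0 1 1 1 1 1 1 1 0 0 1 1 0 0 0 0 0 0]
 [0 0 1 1 1 1 1 1 0 0 1 1 0 0 0 0 0 0]
 [0 0 0 1 1 0 0 0 0 0 1 0 0 0 0 0 0 0]
 [0 0 0 1 1 0 0 0 0 0 1 0 0 0 0 0 0 0]
 [0 0 0 1 1 0 0 0 0 0 1 0 0 0 0 0 0 0]
 [0 0 0 1 1 0 0 0 0 0 1 0 0 0 0 0 0 0]
 [0 0 0 1 1 1 1 1 0 0 1 0 0 0 0 0 0 0]
 [0 0 0 1 1 1 1 1 0 0 1 0 0 0 0 0 0 0]
 [0 0 0 0 1 0 0 0 0 0 0 0 0 0 0 0 0 0]
 [0 0 0 0 0 0 0 0 0 0 0 0 0 0 0 0 0 0]
 [0 0 0 0 0 0 0 0 0 0 0 0 0 0 0 0 0 0]
 [0 0 0 0 0 0 0 0 0 0 0 0 0 0 0 0 0 0]
 [0 0 0 0 0 0 0 0 0 0 0 0 0 0 0 0 0 0]
 [0 0 0 0 0 0 0 0 0 0 0 0 0 0 0 0 0 0]]
S
[[0 0 0 0 0 0 0 0 0 0 0 0 0 0 0 0 0 0]
 [0 0 0 0 0 0 0 0 0 0 0 0 0 0 0 0 0 0]
 [0 0 0 0 0 0 0 0 0 0 0 0 0 0 0 0 0 0]
 [0 0 0 0 0 0 0 0 0 1 1 1 1 0 0 0 0 0]
 [0 0 0 0 0 0 0 0 1 1 1 1 1 1 0 0 0 0]
 [0 0 0 1 1 1 1 1 1 1 1 1 1 1 0 0 0 0]
 [0 0 1 1 1 1 1 1 1 1 1 1 1 1 1 0 0 0]
 [0 1 1 1 1 1 1 1 1 1 1 1 1 1 1 0 0 0]
 [0 1 1 1 1 1 1 1 1 1 1 1 1 1 1 1 0 0]
 [1 1 1 1 1 1 1 1 1 1 1 1 1 1 1 1 1 0]
 [0 1 1 1 1 1 1 1 1 0 1 1 1 1 1 1 1 1]
 [0 1 1 1 1 1 1 1 0 0 0 0 0 0 0 0 0 1]
 [0 0 1 1 1 1 1 1 0 0 0 0 0 0 0 0 0 0]
 [0 0 1 1 1 1 1 1 0 0 0 0 0 0 0 0 0 0]]
```

Top crop: the neck end at (229,260) lines up sideways with the eye hole at (210,280) once heights are allowed for, and is 7 mm short of it. I move forward and lower the hook.

Emit:
arm_command([
  [0,0,0,-0.7,0,0,1],
  [0,0,0,-0.7,0,0.8,1],
  [0,0,0,-0.7,0,1.6,1],
  [0,0,0,-0.7,0,2.2,1],
  [0,0,0,-0.7,0,2.5,1],
  [0,0,0,-0.7,0,2.9,1],
  [0,0,0,-0.7,0,3.3,1],
  [0,0,0,-0.7,0,3.3,1],
])

```text
time_s: 11.15
tcp_pos: [0.4749, -0.0283, 0.1457]
ee_rot: [[-1.0, -0.001, -0.001], [-0.001, 1.0, -0.0], [0.001, -0.0, -1.0]]
wrist_force: [-0.2, 1.2, -0.6]
gripper_width: 0.204
gripper_force: 30.0
```

Run:
```python
from plan import *
p,R=load();p=p+R@np.array([-.007,0,.033]);save(p,R)
s=sense();print(s["time_s"],s["tcp_pos"],s["tcp_pos"]-p,s["wrist_force"],s["moment"])
T=cam("top");S=cam("scene")
A=np.zeros((400,800,3),np.uint8)
A[:,:400]=cv2.resize(T[0][115:165,285:335],(400,400),interpolation=2);A[:,400:]=cv2.resize(S[0][215:275,195:255],(400,400),interpolation=2);cv2.imwrite("pics/g5.png",A)
```

```text
11.15 [ 0.4749 -0.0283  0.1457] [-0.0001  0.0002 -0.0013] [-0.2169  1.2152 -0.5635] [-0.0181 -0.0918 -0.0169]
```

View pics/g5.png

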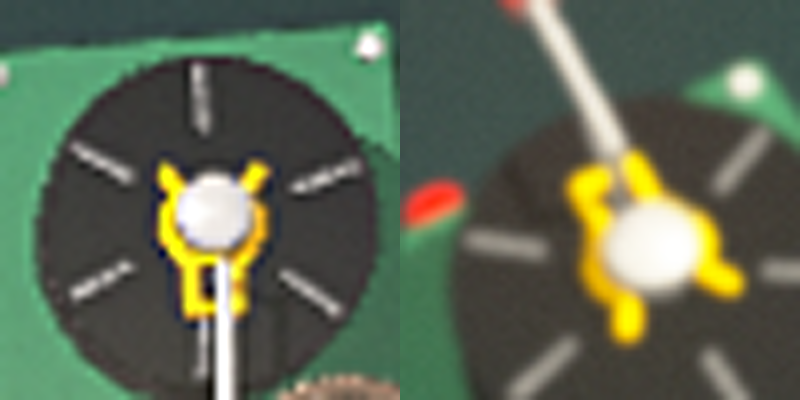

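The hook stands inside the eye (scene crop (622,185)) with almost no vertical force on the wrist. I start the pull slowly.

Emit:
arm_command([
  [0,0,0,0.15,0,0,1],
  [0,0,0,0.3,0,0,1],
  [0,0,0,0.4,0,0,1],
  [0,0,0,0.5,0,0,1],
  [0,0,0,0.55,0,0,1],
  [0,0,0,0.6,0,0,1],
  [0,0,0,0.6,0,0,1],
])

```text
time_s: 11.83
tcp_pos: [0.4695, -0.0281, 0.1467]
ee_rot: [[-1.0, -0.001, 0.001], [-0.001, 1.0, 0.0], [-0.001, 0.0, -1.0]]
wrist_force: [1.3, -0.6, -1.4]
gripper_width: 0.202
gripper_force: 30.0
```

Run:
```python
from plan import *
p,R=load();p=p+R@np.array([.006,0,0]);save(p,R)
s=sense();print(s["time_s"],s["tcp_pos"],s["tcp_pos"]-p,s["wrist_force"],s["moment"])
T=cam("top");m=mask(T,(20,120,100),(36,255,255),(300,125,325,170));print(cast(T,cen(m)[:2],.106),cen(m))
```

```text
11.8333 [ 0.4695 -0.0281  0.1467] [ 0.0005  0.0004 -0.0004] [ 1.3115 -0.6385 -1.3647] [ 0.0008 -0.3026  0.015 ]
[[ 0.6331 -0.0273  0.106 ]] (np.float64(310.89473684210526), np.float64(145.26315789473685), 95)
```

Emit:
arm_command([
  [0,0,0,0.1,0,0,1],
  [0,0,0,0.2,0,0,1],
  [0,0,0,0.3,0,0,1],
  [0,0,0,0.35,0,0,1],
])

```text
time_s: 12.22
tcp_pos: [0.4683, -0.0277, 0.1474]
ee_rot: [[-1.0, -0.002, 0.007], [-0.002, 1.0, 0.001], [-0.007, 0.001, -1.0]]
wrist_force: [6.9, -0.8, -2.8]
gripper_width: 0.201
gripper_force: 30.0
```

Run:
```python
from plan import *
p,R=load();p=p+R@np.array([.0035,0,0]);save(p,R)
s=sense();print(s["time_s"],s["tcp_pos"],s["tcp_pos"]-p,s["wrist_force"],s["moment"])
T=cam("top");m=mask(T,(20,120,100),(36,255,255),(300,125,325,170));print(cast(T,cen(m)[:2],.106),cen(m))
```

```text
12.2167 [ 0.4683 -0.0277  0.1474] [0.0028 0.0008 0.0004] [ 6.9006 -0.8415 -2.7991] [-0.1792 -1.999  -0.0711]
[[ 0.6332 -0.028   0.106 ]] (np.float64(311.09090909090907), np.float64(145.23232323232324), 99)
```

Emit:
arm_command([
  [0,0,0,0.1,0,0,1],
  [0,0,0,0.2,0,0,1],
  [0,0,0,0.3,0,0,1],
  [0,0,0,0.4,0,0,1],
  [0,0,0,0.5,0,0,1],
  [0,0,0,0.6,0,0,1],
])

```text
time_s: 12.77
tcp_pos: [0.4631, -0.0274, 0.1479]
ee_rot: [[-1.0, -0.002, 0.008], [-0.002, 1.0, 0.001], [-0.008, 0.001, -1.0]]
wrist_force: [5.2, 0.6, -0.9]
gripper_width: 0.201
gripper_force: 30.0
```

Run:
```python
from plan import *
p,R=load();p=p+R@np.array([.006,0,0]);save(p,R)
s=sense();print(s["time_s"],s["tcp_pos"],s["tcp_pos"]-p,s["wrist_force"],s["moment"])
T=cam("top");m=mask(T,(20,120,100),(36,255,255),(300,125,325,170));print(cast(T,cen(m)[:2],.106),cen(m))
```

```text
12.7667 [ 0.4631 -0.0274  0.1479] [0.0036 0.0011 0.0008] [ 5.1688  0.5759 -0.9105] [ 0.1602 -1.4591  0.062 ]
[[ 0.6282 -0.0276  0.106 ]] (np.float64(311.0267857142857), np.float64(146.61607142857142), 112)
```

Emit:
arm_command([
  [0,0,0,0.15,0,0,1],
  [0,0,0,0.3,0,0,1],
  [0,0,0,0.5,0,0,1],
  [0,0,0,0.7,0,0,1],
  [0,0,0,0.9,0,0,1],
  [0,0,0,1.1,0,0,1],
  [0,0,0,1.3,0,0,1],
  [0,0,0,1.5,0,0,1],
])

```text
time_s: 13.48
tcp_pos: [0.4442, -0.0282, 0.1464]
ee_rot: [[-1.0, -0.001, -0.0], [-0.001, 1.0, -0.0], [0.0, -0.0, -1.0]]
wrist_force: [-0.1, 0.6, -0.9]
gripper_width: 0.201
gripper_force: 30.0
```

Emit:
arm_command([
  [0,0,0,0.2,0,0,1],
  [0,0,0,0.4,0,0,1],
  [0,0,0,0.6,0,0,1],
  [0,0,0,0.8,0,0,1],
  [0,0,0,1.0,0,0,1],
  [0,0,0,1.0,0,0,1],
  [0,0,0,1.0,0,0,1],
])

```text
time_s: 14.07
tcp_pos: [0.4343, -0.0282, 0.1464]
ee_rot: [[-1.0, -0.001, -0.001], [-0.001, 1.0, -0.0], [0.001, -0.0, -1.0]]
wrist_force: [0.4, -0.5, -0.8]
gripper_width: 0.202
gripper_force: 30.0
```

Run:
```python
from plan import *
p,R=load();p=p+R@np.array([.025,0,0]);save(p,R)
s=sense();print(s["time_s"],s["tcp_pos"],s["tcp_pos"]-p,s["wrist_force"],s["moment"])
T=cam("top");m=mask(T,(20,120,100),(36,255,255),(290,125,335,180));r,c=rect(m);print(cast(T,cen(m)[:2],.106),cen(m),cast(T,cv2.boxPoints(r),.106),r)
S=cam("scene");m=mask(S,(20,120,100),(36,255,255),(190,215,260,280));r,c=rect(m);print(cast(S,cen(m)[:2],.106),cen(m))
```

```text
14.0667 [ 0.4343 -0.0282  0.1464] [-0.0002  0.0003 -0.0006] [ 0.4499 -0.5033 -0.8163] [-0.0149  0.0198  0.02  ]
[[ 0.5999 -0.0284  0.106 ]] (np.float64(311.44166666666666), np.float64(154.575), 120) [[ 0.6344 -0.0066  0.106 ]
 [ 0.6336 -0.0522  0.106 ]
 [ 0.5661 -0.0505  0.106 ]
 [ 0.5669 -0.005   0.106 ]] ((311.5, 154.5), (19.0, 13.0), 90.0)
[[ 0.5963 -0.0302  0.106 ]] (np.float64(224.15804597701148), np.float64(238.7844827586207), 348)
```

The clip is off, lying on the bobbin about 35 mm from the arbor. I wait, ease the hook forward, lift it out and check the pick in the grip.

Emit:
arm_command([
  [0,0,0,-0.3,0,0,1],
  [0,0,0,-0.3,0,0,1],
  [0,0,0,-0.3,0,0,1],
  [0,0,0,-0.3,0,-0.8,1],
  [0,0,0,-0.3,0,-2,1],
  [0,0,0,-0.3,0,-5,1],
  [0,0,0,-0.3,0,-8.5,1],
  [0,0,0,-0.3,0,-8.5,1],
])

```text
time_s: 14.83
tcp_pos: [0.4417, -0.0279, 0.2386]
ee_rot: [[-1.0, -0.003, 0.014], [-0.003, 1.0, 0.001], [-0.014, 0.001, -1.0]]
wrist_force: [1.1, 0.0, 0.5]
gripper_width: 0.203
gripper_force: 30.0
```

Run:
```python
from plan import *
p,R=load();p=p+R@np.array([-.003,0,-.085]);save(p,R)
s=sense();q=s["tcp_pos"];print(s["time_s"],q,q-p,s["wrist_force"])
T=cam("top");m=mask(T,(20,120,100),(36,255,255),(290,125,335,180));r,c=rect(m);print(cast(T,cen(m)[:2],.106),cast(T,cv2.boxPoints(r),.106))
S=cam("scene");print("pred T bend",proj(T,q+[.14,0,.001]),"S bend,tip",proj(S,[q+[.14,0,.001],q+[.14,0,-.042]]))
A=np.zeros((400,800,3),np.uint8)
A[:,:400]=cv2.resize(T[0][125:185,280:340],(400,400),interpolation=2);A[:,400:]=cv2.resize(S[0][190:250,190:250],(400,400),interpolation=2);cv2.imwrite("pics/g6.png",A)
go([.44,.05,.23],tool(12));go([.455,.245,.23],tool(30));go([.4755,.3145,.15],tool(37.2));go([.4755,.3145,.0765],tool(37.2))
```

```text
14.8333 [ 0.4417 -0.0279  0.2386] [0.0041 0.0006 0.0065] [1.1327 0.0397 0.5254]
[[ 0.5994 -0.0257  0.106 ]] [[ 0.6319  0.0022  0.106 ]
 [ 0.6396 -0.0251  0.106 ]
 [ 0.5686 -0.0442  0.106 ]
 [ 0.5608 -0.0171  0.106 ]]
pred T bend [[315.9803 153.0863]] S bend,tip [[218.6453 201.8665]
 [220.0091 212.9742]]
[-0.0, 0.0, -0.209, -0.25, 7.85, 0.2] rows 1.9
[-0.0, 0.0, -0.314, -5.52, 18.76, -0.0] rows 4.7
[-0.0, 0.0, -0.126, -5.25, 5.0, 7.99] rows 2.6
[-0.0, -0.0, -0.0, 0.0, 0.0, 7.35] rows 1.8
```

View pics/g6.png

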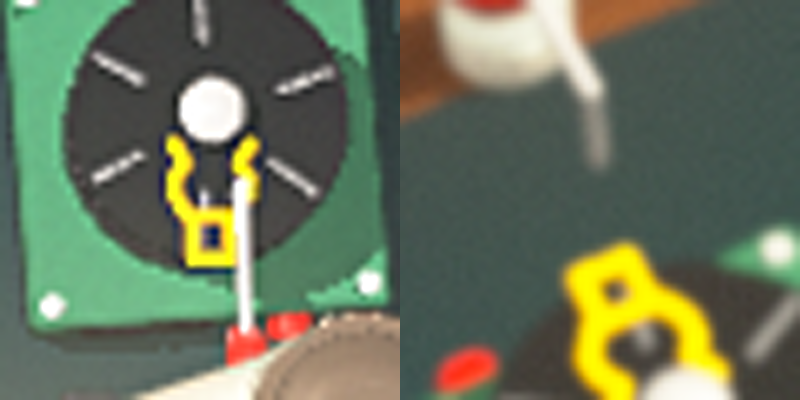

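The clip lies flat on the bobbin, with its eye at top crop (212,235), and the pick hangs level in the grip where predicted. I carry the pick back to its rest.

Emit:
arm_command([
  [0,0,-0.209,-0.25,7.85,0.2,1],
  [0,0,-0.209,-0.25,7.85,0.2,1],
  [0,0,-0.209,-0.25,7.85,0.2,1],
  [0,0,-0.209,-0.25,7.85,0.2,1],
])

```text
time_s: 15.27
tcp_pos: [0.4393, 0.0514, 0.2283]
ee_rot: [[-0.978, -0.211, -0.003], [-0.211, 0.978, -0.001], [0.003, -0.0, -1.0]]
wrist_force: [-0.3, -1.2, -1.1]
gripper_width: 0.205
gripper_force: 30.0
```

Emit:
arm_command([
  [0,0,-0.314,-5.52,18.76,0,1],
  [0,0,-0.314,-5.52,18.76,0,1],
  [0,0,-0.314,-5.52,18.76,0,1],
  [0,0,-0.314,-5.52,18.76,0,1],
  [0,0,-0.314,-5.52,18.76,0,1],
  [0,0,-0.314,-5.52,18.76,0,1],
  [0,0,-0.314,-5.52,18.76,0,1],
])

```text
time_s: 15.85
tcp_pos: [0.4546, 0.2454, 0.228]
ee_rot: [[-0.866, -0.501, -0.003], [-0.501, 0.866, -0.002], [0.003, -0.001, -1.0]]
wrist_force: [0.5, -0.9, -1.5]
gripper_width: 0.198
gripper_force: 30.0
```

Emit:
arm_command([
  [0,0,-0.126,-5.25,5,4,1],
  [0,0,-0.126,-5.25,5,4,1],
  [0,0,-0.126,-5.25,5,6,1],
  [0,0,-0.126,-5.25,5,7.99,1],
  [0,0,-0.126,-5.25,5,7.99,1],
  [0,0,-0.126,-5.25,5,7.99,1],
])

```text
time_s: 16.35
tcp_pos: [0.4752, 0.3127, 0.1485]
ee_rot: [[-0.797, -0.604, -0.003], [-0.604, 0.797, -0.003], [0.004, -0.001, -1.0]]
wrist_force: [-0.4, 0.3, -0.8]
gripper_width: 0.201
gripper_force: 30.0
```

Emit:
arm_command([
  [0,0,0,0,0,2,1],
  [0,0,0,0,0,4,1],
  [0,0,0,0,0,5.5,1],
  [0,0,0,0,0,6.5,1],
  [0,0,0,0,0,7.35,1],
  [0,0,0,0,0,7.35,1],
  [0,0,0,0,0,7.35,1],
])

```text
time_s: 16.93
tcp_pos: [0.4761, 0.315, 0.0771]
ee_rot: [[-0.796, -0.605, 0.001], [-0.605, 0.796, 0.001], [-0.002, 0.0, -1.0]]
wrist_force: [-0.2, 0.5, -1.1]
gripper_width: 0.204
gripper_force: 30.0
```

Run:
```python
from plan import *
p,R=load()
s=sense();q=s["tcp_pos"];print(s["time_s"],q,q-p,s["wrist_force"],s["gripper_width"])
```

```text
16.9333 [0.4761 0.315  0.0771] [0.0005 0.0005 0.0005] [-0.2419  0.5011 -1.1484] 0.20448213288735767
```

Emit:
arm_command([
  [0,0,0,0,0,0.15,1],
  [0,0,0,0,0,0.15,1],
  [0,0,0,0,0,0.15,0.1],
  [0,0,0,0,0,0.15,0.1],
  [0,0,0,0,0,0.15,0.1],
  [0,0,0,0,0,0.15,0.1],
  [0,0,0,0,0,0.15,0.1],
])

```text
time_s: 17.52
tcp_pos: [0.4753, 0.3149, 0.0744]
ee_rot: [[-0.796, -0.605, -0.0], [-0.605, 0.796, -0.0], [0.0, 0.0, -1.0]]
wrist_force: [-0.2, 0.0, -0.2]
gripper_width: 0.429
gripper_force: 0.0
```

Emit:
arm_command([
  [0,0,0,0,0,-3,0.1],
  [0,0,0,0,0,-6,0.1],
  [0,0,0,0,0,-10,0.1],
  [0,0,0,0,0,-14,0.1],
  [0,0,0,0,0,-14,0.1],
])

```text
time_s: 17.93
tcp_pos: [0.4791, 0.3177, 0.2238]
ee_rot: [[-0.795, -0.607, 0.013], [-0.606, 0.795, 0.011], [-0.017, 0.0, -1.0]]
wrist_force: [1.1, -0.0, 1.5]
gripper_width: 0.45
gripper_force: 0.0
```

Run:
```python
from plan import *
p,R=load();p=p+R@np.array([0,0,-.1385]);save(p,R)
s=sense();q=s["tcp_pos"];print(s["time_s"],q,q-p)
S=cam("scene");b=(280,150,375,205);m=mask(S,(0,170,90),(6,255,255),b)|mask(S,(174,170,90),(180,255,255),b);print(cen(m),cast(S,cen(m)[:2],.076))
T=cam("top");m=mask(T,(20,120,100),(36,255,255),(290,125,335,180));r,c=rect(m);print(r,cast(T,cv2.boxPoints(r),.106))
m2=cv2.resize(m[140:168,298:326],None,fx=1,fy=1)//255
print("\n".join("".join(".#"[v] for v in l) for l in m2))
```

```text
17.9333 [0.4791 0.3177 0.2238] [0.0036 0.0032 0.0087]
(np.float64(316.7086956521739), np.float64(167.45652173913044), 230) [[0.4816 0.32   0.076 ]]
((311.5, 154.5), (19.0, 13.0), 90.0) [[ 0.6344 -0.0066  0.106 ]
 [ 0.6336 -0.0522  0.106 ]
 [ 0.5661 -0.0505  0.106 ]
 [ 0.5669 -0.005   0.106 ]]
............................
............................
............................
............................
............................
.......##..........#........
.......###........###.......
.......###.......####.......
........###......###........
........###......##.........
.......####......###........
.......###........###.......
.......###........###.......
.......##.........###.......
.......###........###.......
........###......###........
........############........
.........##########.........
..........##...####.........
..........##...###..........
..........##...###..........
..........##....##..........
..........########..........
..........########..........
..........########..........
............................
............................
............................
```

The pick is back at its starting position in the rest. Next I go for the clip's eye loop.

Run:
```python
from plan import *
go([.50,.12,.24],tool(15));go([.578,-.029,.19],tool(-1));go([.578,-.029,.124],tool(-1))
```

```text
[-0.0, 0.0, 0.387, 9.81, -16.98, -2.49] rows 4.7
[-0.0, 0.0, 0.28, -3.67, -16.41, 5.01] rows 4.2
[-0.0, 0.0, -0.0, 0.0, 0.0, 6.6] rows 1.6
```

Emit:
arm_command([
  [0,0,0.387,9.81,-16.98,-2.49,-0.2],
  [0,0,0.387,9.81,-16.98,-2.49,-0.2],
  [0,0,0.387,9.81,-16.98,-2.49,-0.2],
  [0,0,0.387,9.81,-16.98,-2.49,-0.2],
  [0,0,0.387,9.81,-16.98,-2.49,-0.2],
  [0,0,0.387,9.81,-16.98,-2.49,-0.2],
  [0,0,0.387,9.81,-16.98,-2.49,-0.2],
])

```text
time_s: 18.62
tcp_pos: [0.4996, 0.1187, 0.2382]
ee_rot: [[-0.966, -0.257, -0.002], [-0.257, 0.966, -0.001], [0.002, -0.0, -1.0]]
wrist_force: [-0.6, 0.5, 0.2]
gripper_width: 0.596
gripper_force: 0.0
```

Emit:
arm_command([
  [0,0,0.28,-3.67,-16.41,5.01,-0.2],
  [0,0,0.28,-3.67,-16.41,5.01,-0.2],
  [0,0,0.28,-3.67,-16.41,5.01,-0.2],
  [0,0,0.28,-3.67,-16.41,5.01,-0.2],
  [0,0,0.28,-3.67,-16.41,5.01,-0.2],
  [0,0,0.28,-3.67,-16.41,5.01,-0.2],
  [0,0,0.28,-3.67,-16.41,5.01,-0.2],
  [0,0,0.28,-3.67,-16.41,5.01,-0.2],
])

```text
time_s: 19.28
tcp_pos: [0.5779, -0.0272, 0.1891]
ee_rot: [[-1.0, 0.016, -0.001], [0.016, 1.0, 0.0], [0.001, 0.0, -1.0]]
wrist_force: [-0.5, -0.3, 0.4]
gripper_width: 0.6
gripper_force: 0.0
```

Emit:
arm_command([
  [0,0,0,0,0,2,-0.2],
  [0,0,0,0,0,4,-0.2],
  [0,0,0,0,0,5.5,-0.2],
  [0,0,0,0,0,6.2,-0.2],
  [0,0,0,0,0,6.4,-0.2],
  [0,0,0,0,0,6.6,-0.2],
  [0,0,0,0,0,6.6,-0.2],
])

```text
time_s: 19.87
tcp_pos: [0.5786, -0.0279, 0.1242]
ee_rot: [[-1.0, 0.016, 0.001], [0.016, 1.0, 0.0], [-0.001, 0.0, -1.0]]
wrist_force: [-0.7, 0.4, -0.3]
gripper_width: 0.601
gripper_force: 0.0
```

Run:
```python
from plan import *
p,R=load()
s=sense();q=s["tcp_pos"];print(s["time_s"],q,q-p,s["wrist_force"])
S=cam("scene");T=cam("top");m=mask(T,(20,120,100),(36,255,255),(290,125,335,180));print(cen(m))
m=mask(S,(20,120,100),(36,255,255),(190,205,260,290));print(cen(m))
```

```text
19.8667 [ 0.5786 -0.0279  0.1242] [0.0006 0.0011 0.0002] [-0.66    0.3758 -0.2974]
(np.float64(309.5), np.float64(164.0), 4)
(np.float64(223.6463768115942), np.float64(238.59130434782608), 345)
```

Emit:
arm_command([
  [0,0,0,0,0,0.15,-0.2],
  [0,0,0,0,0,0.15,1],
  [0,0,0,0,0,0.15,1],
  [0,0,0,0,0,0.15,1],
  [0,0,0,0,0,0.15,1],
  [0,0,0,0,0,0.15,1],
  [0,0,0,0,0,0.15,1],
])

```text
time_s: 20.55
tcp_pos: [0.5782, -0.0287, 0.1219]
ee_rot: [[-1.0, 0.017, 0.0], [0.017, 1.0, 0.0], [-0.0, 0.0, -1.0]]
wrist_force: [0.2, -0.3, -0.7]
gripper_width: 0.312
gripper_force: 30.0
```

Emit:
arm_command([
  [0,0,0,0,0,-0.5,1],
  [0,0,0,0,0,-1.5,1],
  [0,0,0,0,0,-3,1],
  [0,0,0,0,0,-5,1],
  [0,0,0,0,0,-7,1],
  [0,0,0,0,0,-7,1],
])

```text
time_s: 21.05
tcp_pos: [0.5808, -0.0286, 0.1973]
ee_rot: [[-1.0, 0.016, 0.01], [0.016, 1.0, 0.0], [-0.01, 0.001, -1.0]]
wrist_force: [0.8, 0.4, -0.6]
gripper_width: 0.307
gripper_force: 30.0
```

Run:
```python
from plan import *
p,R=load();p=p+R@np.array([0,0,-.0685]);save(p,R)
s=sense();q=s["tcp_pos"];print(s["time_s"],q,q-p,s["wrist_force"],s["gripper_width"]*87)
S=cam("scene");cv2.imwrite("pics/g7.png",cv2.resize(S[0][170:290,150:290],(560,480),interpolation=2))
go([.50,-.16,.19],tool(-6));go([.465,-.256,.14],tool(-12));go([.465,-.256,.0285],tool(-12))
```

```text
21.05 [ 0.5808 -0.0286  0.1973] [0.0028 0.0005 0.0048] [ 0.8038  0.4288 -0.6327] 26.678085145412048
[-0.0, 0.0, 0.087, 7.57, -13.24, 0.25] rows 3.7
[-0.0, 0.0, 0.105, 2.48, -9.91, 5.0] rows 2.7
[-0.0, 0.0, -0.0, 0.0, 0.01, 11.15] rows 2.7
```

View pics/g7.png

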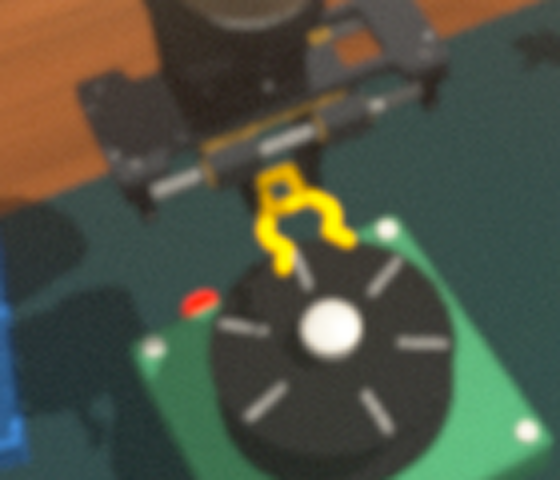

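The clip hangs level between the fingers (eye at (280,185), arms at (285,270) and (345,240)). I carry it to the tray.

Emit:
arm_command([
  [0,0,0.087,7.57,-13.24,0.25,1],
  [0,0,0.087,7.57,-13.24,0.25,1],
  [0,0,0.087,7.57,-13.24,0.25,1],
  [0,0,0.087,7.57,-13.24,0.25,1],
  [0,0,0.087,7.57,-13.24,0.25,1],
  [0,0,0.087,7.57,-13.24,0.25,1],
])

```text
time_s: 21.6
tcp_pos: [0.4989, -0.1608, 0.1888]
ee_rot: [[-0.994, 0.107, -0.001], [0.107, 0.994, 0.0], [0.001, 0.0, -1.0]]
wrist_force: [0.2, 0.2, -0.5]
gripper_width: 0.308
gripper_force: 30.0
```

Emit:
arm_command([
  [0,0,0.105,2.48,-9.91,5,1],
  [0,0,0.105,2.48,-9.91,5,1],
  [0,0,0.105,2.48,-9.91,5,1],
  [0,0,0.105,2.48,-9.91,5,1],
  [0,0,0.105,2.48,-9.91,5,1],
])

```text
time_s: 22.02
tcp_pos: [0.4647, -0.2559, 0.1379]
ee_rot: [[-0.978, 0.209, -0.003], [0.209, 0.978, 0.001], [0.003, 0.0, -1.0]]
wrist_force: [0.2, 1.1, -0.7]
gripper_width: 0.309
gripper_force: 30.0
```

Emit:
arm_command([
  [0,0,0,0,0,3,1],
  [0,0,0,0,0,6,1],
  [0,0,0,0,0,8.5,1],
  [0,0,0,0,0,10,1],
  [0,0,0,0,0,10.8,1],
  [0,0,0,0,0,11.15,1],
  [0,0,0,0,0,11.15,1],
  [0,0,0,0,0,11.15,1],
])

```text
time_s: 22.68
tcp_pos: [0.4665, -0.2555, 0.0289]
ee_rot: [[-0.978, 0.207, 0.002], [0.207, 0.978, -0.001], [-0.002, -0.0, -1.0]]
wrist_force: [0.6, -1.3, -0.7]
gripper_width: 0.311
gripper_force: 30.0
```

Run:
```python
from plan import *
p,R=load()
s=sense();q=s["tcp_pos"];print(s["time_s"],q,q-p,s["wrist_force"],s["gripper_width"]*87)
```

```text
22.6833 [ 0.4665 -0.2555  0.0289] [0.0015 0.0005 0.0004] [ 0.643  -1.2721 -0.7319] 27.079514551158145
```

Lower 3 mm, open, then retreat.

Emit:
arm_command([
  [0,0,0,0,0,0.15,1],
  [0,0,0,0,0,0.3,1],
  [0,0,0,0,0,0.3,1],
  [0,0,0,0,0,0.3,-0.1],
  [0,0,0,0,0,0.3,-0.1],
  [0,0,0,0,0,0.3,-0.1],
  [0,0,0,0,0,0.3,-0.1],
])

```text
time_s: 23.27
tcp_pos: [0.4654, -0.2558, 0.0251]
ee_rot: [[-0.978, 0.208, 0.001], [0.208, 0.978, -0.0], [-0.001, -0.0, -1.0]]
wrist_force: [0.1, -0.6, 1.1]
gripper_width: 0.505
gripper_force: 0.0
```

Emit:
arm_command([
  [0,0,0,0,0,-2,-0.1],
  [0,0,0,0,0,-5,-0.1],
  [0,0,0,0,0,-9,-0.1],
  [0,0,0,0,0,-13,-0.1],
  [0,0,0,10,0,-18,-0.1],
  [0,0,0,10,0,-18,-0.1],
  [0,0,0,10,0,-18,-0.1],
  [0,0,0,10,0,-18,-0.1],
])

```text
time_s: 23.93
tcp_pos: [0.364, -0.2343, 0.2077]
ee_rot: [[-0.978, 0.208, 0.004], [0.208, 0.978, -0.0], [-0.004, 0.0, -1.0]]
wrist_force: [0.1, 0.0, 0.0]
gripper_width: 0.552
gripper_force: 0.0
```

Run:
```python
from plan import *
s=sense();print(s["time_s"],s["tcp_pos"],s["gripper_width"])
T=cam("top");S=cam("scene")
for C,b in((T,(345,155,405,220)),(S,(90,215,170,305))):
    m=mask(C,(20,120,100),(36,255,255),b);r,c=rect(m);print("clip",cen(m),cast(C,cen(m)[:2],.009),cast(C,cv2.boxPoints(r),.009))
b=(280,150,375,205);m=mask(S,(0,170,90),(6,255,255),b)|mask(S,(174,170,90),(180,255,255),b);print("pick",cast(S,cen(m)[:2],.076))
cv2.imwrite("pics/end.png",cv2.resize(S[0],(800,600)))
```

```text
23.9333 [ 0.364  -0.2343  0.2077] 0.5517903788728221
clip (np.float64(371.6144578313253), np.float64(187.56626506024097), 83) [[ 0.4888 -0.2591  0.009 ]] [[ 0.4632 -0.231   0.009 ]
 [ 0.5217 -0.2428  0.009 ]
 [ 0.5133 -0.2881  0.009 ]
 [ 0.4549 -0.2762  0.009 ]]
clip (np.float64(129.0119760479042), np.float64(259.9820359281437), 167) [[ 0.4819 -0.2613  0.009 ]] [[ 0.4445 -0.2793  0.009 ]
 [ 0.4577 -0.2347  0.009 ]
 [ 0.524  -0.2451  0.009 ]
 [ 0.511  -0.2881  0.009 ]]
pick [[0.4818 0.3203 0.076 ]]
```

View pics/end.png

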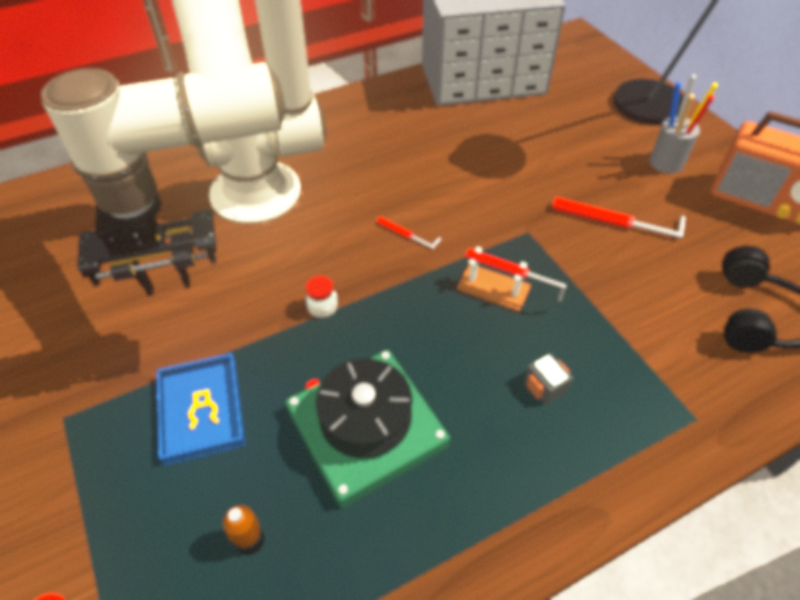

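The clip lies flat in the tray at (203,408), the pick is in its rest at (495,262), and the jar, transformer and valve haven't moved. I hand the job in.

```bash
python3 -c "
from station import *
print(finish_job())"
```

```text
the job is handed in; nothing more can be done
None
```

I handed the job in at about 24 s with the clip drawn off the arbor and lying flat in the blue tray, the pick back in its V rest, and the valve, transformer and jar not visibly moved; the hand-in returned no verdict.

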